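# Close the bays of a module frame with quarter-turn covers

## Task

Close bays of the grey module frame with all the loose metal covers lying on the worktop, one cover to a bay, any bay. Set each cover flat on the deck with its long side across the frame, push it square and flush into the bay's fence corner, turn its wing along the slot, then push the sprung stud right in and turn it clockwise to the stop, so that it stays locked down when you let go. Leave the jars, the bottle and the timer alone.

Things in the scene. Friction and masses are not known exactly. Their poses are not given: they have to be found in the camera images.
- frame: grey module frame fixed to the worktop, 262 x 96 mm, 34 mm high; bright slotted deck 24 mm above the worktop. Origin: centre of its underside; x along its length (away from the robot), y to its left, z up. A fence 8 mm thick, 10 mm high above the deck, runs along its +y edge; each of 3 bays (86 mm pitch in x) ends at +x in a like cross fence. A bay has 78 mm in x for a 64 mm cover; its -y side is open
- bay_1 (a point): bay 1 of the frame (nearest to the robot): point of the deck surface under the centre of a cover that is flush in the bay's fence corner (fences at +x and +y); axes as the frame's. The bay's slot in the deck, 40 x 9 mm, its length along x, is centred here
- bay_2 (a point): bay 2 of the frame (middle): point of the deck surface under the centre of a cover that is flush in the bay's fence corner (fences at +x and +y); axes as the frame's. The bay's slot in the deck, 40 x 9 mm, its length along x, is centred here
- bay_3 (a point): bay 3 of the frame (farthest from the robot): point of the deck surface under the centre of a cover that is flush in the bay's fence corner (fences at +x and +y); axes as the frame's. The bay's slot in the deck, 40 x 9 mm, its length along x, is centred here
- cover_1: bay cover (all alike; any fits any bay): bright metal plate 64 (x) x 76 (y) x 10 (z) mm, 0.25 to 0.4 kg, the same after a half turn; in its middle a black wing, the head of its sprung quarter-turn stud. Origin: centre of the plate's underside, on the stud's axis; z up. Fits a bay with its x along the frame's x, either way round; can be carried by the wing
- cover_1_wing (a point): middle of that cover's wing, 42 mm above the plate's underside while the stud is out; moves with the stud. The wing is 40 mm long (x of this point's frame), 12 mm thick (y) and 30 mm high; its lower edge stands 17 mm above the plate while the stud is out, 2 mm when it is fully in
- cover_1_push (a joint): how far the stud is pushed in, m: 0 = out (cross pin hidden in the plate), 0.015 = stop. Spring: about 4 N at 0, 12 N at the stop. With the cover flush and the wing along the slot the 36 mm cross pin passes the slot; past about 0.0125 it can be turned under the deck; once turned to its stop and let go it springs back to about 0.010 and stays (locked)
- cover_1_turn (a joint): angle of the wing and cross pin, rad, clockwise from above: 0 = along the cover's x, so that the pin lines up with a bay's slot; 1.45 = stop; locks at about 1.4 behind a ridge under the deck. Light friction (0.03 N m) holds the angle; with the stud out the wing turns freely either way between 0 and 1.45 and may start anywhere
- cover_2: another bay cover like cover_1
- cover_2_wing (a point): middle of that cover's wing, 42 mm above the plate's underside while the stud is out; moves with the stud. The wing is 40 mm long (x of this point's frame), 12 mm thick (y) and 30 mm high; its lower edge stands 17 mm above the plate while the stud is out, 2 mm when it is fully in
- cover_2_push (a joint): how far the stud is pushed in, m: 0 = out (cross pin hidden in the plate), 0.015 = stop. Spring: about 4 N at 0, 12 N at the stop. With the cover flush and the wing along the slot the 36 mm cross pin passes the slot; past about 0.0125 it can be turned under the deck; once turned to its stop and let go it springs back to about 0.010 and stays (locked)
- cover_2_turn (a joint): angle of the wing and cross pin, rad, clockwise from above: 0 = along the cover's x, so that the pin lines up with a bay's slot; 1.45 = stop; locks at about 1.4 behind a ridge under the deck. Light friction (0.03 N m) holds the angle; with the stud out the wing turns freely either way between 0 and 1.45 and may start anywhere
- cover_3: another bay cover like cover_1
- cover_3_wing (a point): middle of that cover's wing, 42 mm above the plate's underside while the stud is out; moves with the stud. The wing is 40 mm long (x of this point's frame), 12 mm thick (y) and 30 mm high; its lower edge stands 17 mm above the plate while the stud is out, 2 mm when it is fully in
- cover_3_push (a joint): how far the stud is pushed in, m: 0 = out (cross pin hidden in the plate), 0.015 = stop. Spring: about 4 N at 0, 12 N at the stop. With the cover flush and the wing along the slot the 36 mm cross pin passes the slot; past about 0.0125 it can be turned under the deck; once turned to its stop and let go it springs back to about 0.010 and stays (locked)
- cover_3_turn (a joint): angle of the wing and cross pin, rad, clockwise from above: 0 = along the cover's x, so that the pin lines up with a bay's slot; 1.45 = stop; locks at about 1.4 behind a ridge under the deck. Light friction (0.03 N m) holds the angle; with the stud out the wing turns freely either way between 0 and 1.45 and may start anywhere
- jar: white specimen jar, 41 x 41 x 58 mm, a bystander to be left alone; origin at the centre of its underside
- reagent_bottle: white reagent bottle, 46 x 46 x 100 mm, a bystander to be left alone; origin at the centre of its underside
- timer: white lab timer, 42 x 66 x 57 mm, a bystander to be left alone; origin at the centre of its underside
Not all that is in view belongs to the job. What is shaped like the cover_1 but green is not meant.

How it is judged:
At the end, for the whole second after the job is handed in: every cover present lies flat in a bay of its own, its centre within 3 mm of the flush position in each direction and square to the fences within 0.06 rad, with its stud locked: wing turned more than 1.25 rad from the open position and let go, standing 8 to 11.8 mm in; everything at rest (((x of cover_1 in the frame of bay_1 between -0.003 and 0.003 m and y of cover_1 in the frame of bay_1 between -0.003 and 0.003 m and z of cover_1 in the frame of bay_1 between -0.003 and 0.003 m and angle between the x axis of cover_1 and the x axis of bay_1, either way round below 0.06 rad) or (x of cover_1 in the frame of bay_2 between -0.003 and 0.003 m and y of cover_1 in the frame of bay_2 between -0.003 and 0.003 m and z of cover_1 in the frame of bay_2 between -0.003 and 0.003 m and angle between the x axis of cover_1 and the x axis of bay_2, either way round below 0.06 rad) or (x of cover_1 in the frame of bay_3 between -0.003 and 0.003 m and y of cover_1 in the frame of bay_3 between -0.003 and 0.003 m and z of cover_1 in the frame of bay_3 between -0.003 and 0.003 m and angle between the x axis of cover_1 and the x axis of bay_3, either way round below 0.06 rad)) and value of joint each of cover_1_turn, cover_2_turn, cover_3_turn above 1.25 rad and value of joint cover_1_push between 0.008 and 0.0118 m and angle between each of cover_1, cover_2, cover_3's own z axis and vertical below 0.05 rad and linear speed of each of cover_1, cover_2, cover_3 below 0.02 m/s and ((x of cover_2 in the frame of bay_1 between -0.003 and 0.003 m and y of cover_2 in the frame of bay_1 between -0.003 and 0.003 m and z of cover_2 in the frame of bay_1 between -0.003 and 0.003 m and angle between the x axis of cover_2 and the x axis of bay_1, either way round below 0.06 rad) or (x of cover_2 in the frame of bay_2 between -0.003 and 0.003 m and y of cover_2 in the frame of bay_2 between -0.003 and 0.003 m and z of cover_2 in the frame of bay_2 between -0.003 and 0.003 m and angle between the x axis of cover_2 and the x axis of bay_2, either way round below 0.06 rad) or (x of cover_2 in the frame of bay_3 between -0.003 and 0.003 m and y of cover_2 in the frame of bay_3 between -0.003 and 0.003 m and z of cover_2 in the frame of bay_3 between -0.003 and 0.003 m and angle between the x axis of cover_2 and the x axis of bay_3, either way round below 0.06 rad)) and value of joint cover_2_push between 0.008 and 0.0118 m and ((x of cover_3 in the frame of bay_1 between -0.003 and 0.003 m and y of cover_3 in the frame of bay_1 between -0.003 and 0.003 m and z of cover_3 in the frame of bay_1 between -0.003 and 0.003 m and angle between the x axis of cover_3 and the x axis of bay_1, either way round below 0.06 rad) or (x of cover_3 in the frame of bay_2 between -0.003 and 0.003 m and y of cover_3 in the frame of bay_2 between -0.003 and 0.003 m and z of cover_3 in the frame of bay_2 between -0.003 and 0.003 m and angle between the x axis of cover_3 and the x axis of bay_2, either way round below 0.06 rad) or (x of cover_3 in the frame of bay_3 between -0.003 and 0.003 m and y of cover_3 in the frame of bay_3 between -0.003 and 0.003 m and z of cover_3 in the frame of bay_3 between -0.003 and 0.003 m and angle between the x axis of cover_3 and the x axis of bay_3, either way round below 0.06 rad)) and value of joint cover_3_push between 0.008 and 0.0118 m); the robot touches nothing.
It fails at once if the jar is knocked over or shoved more than 4 cm (distance of jar from where it was at the start of the episode above 0.04 m or angle between jar's own z axis and vertical above 0.6 rad).
It fails at once if the reagent bottle is knocked over or shoved more than 4 cm (distance of reagent_bottle from where it was at the start of the episode above 0.04 m or angle between reagent_bottle's own z axis and vertical above 0.6 rad).
It fails at once if the timer is knocked over or shoved more than 4 cm (distance of timer from where it was at the start of the episode above 0.04 m or angle between timer's own z axis and vertical above 0.6 rad).
Of cover_1, cover_2, cover_3 only 2 to 3 are there at a start; the rules pass over those that are not, and their reading is None.
At some moment in a run one of cover_1, cover_2, cover_3 may be knocked a few centimetres aside while the robot is not near it.
Once in a run the grip may slacken for a moment while it holds something.
It also fails if it takes over 210 s, if anything falls off the work surface, if the arm or the gripper's body presses on something with over 40 N, if the wrist force passes 120 N, or if a joint passes its speed limit or range.

## Robot

A 6-joint arm with a two-finger parallel gripper is mounted at the origin on a cart in front of the work surface, level with it; the furniture and walls round the work are solid. World frame = base frame: x ahead of the robot, y to its left, z up, the work surface at z = 0. Lengths are in m, angles in rad, forces in N, time in s.
With the tool pointing down it reaches from about 0.25 to 0.775 m from the base axis. Payload 4 kg.
Tool frame: the origin (TCP) lies midway between the tips of the shut fingers; the grasp point (between the pads) lies 19 mm behind it (robot.tcp_to_grasp is the distance from the TCP to the grasp point, in m); z points along the fingers, y is the line along which they close (so a half turn about z gives the same grasp; the last joint's range is limited). The gripper opens to 94 mm and grips with 3 to 60 N. Pads are 16 mm wide; open, the fingers measure 119 mm over their backs; the gripper's body (75 mm by 177 mm) begins 78 mm behind the grasp point.
Start: joints at [1.031, 0.087, 1.371, -0, 1.684, -0.103], TCP at [0.233, 0.498, 0.206] pointing down, gripper open.
Joint ranges: [-3.1, 3.1], [-0.76, 2.03], [0.27, 2.55], [-1.08, 4.22], [0.17, 2.65], [-2.57, 2.57]. Speed limits (rad/s): [2.79, 2.79, 3.14, 3.14, 3.14, 3.14].

## Interface

Orientations are given as [roll, pitch, yaw] about the fixed x, y, z axes, in that order (R = Rz(yaw) Ry(pitch) Rx(roll)).
In Python, from bench import robot, viewer gives the robot as it stands. The module is installed in compiled form; this text tells all that it offers.
- The arm moves only by the shell command python3 -m handwheel 'ROWS' [OPENING]. ROWS is JSON, a list of rows, each a list of 6 numbers: the shift along the tool's x, y, z in units of 0.2 m (1.0 is 0.2 m), then the turn, a rotation vector about the tool's x, y, z in units of 30 degrees (1.0 is 30 degrees). In form: [[x, y, z, wx, wy, wz], ...]. A call has 1 to 10 rows; each row is the pose to reach, as a shift and turn from the pose commanded when the call began, along the tool's axes at that moment; what a row does not reach only later rows make up. A row lasts 1/12 s, in which the tool goes at most 41.7 mm and 7.16 degrees, less where a joint would pass 70% of its speed; a pose out of reach is approached as far as the arm can. A call with a number of a shift or a turn outside -1 to 1 is refused whole. A call with a gripper value outside its range is refused whole. OPENING is the gripper's target within -1 to 1 (shut at 1, half-way at 0, fully open at -1), set as the call begins (- or left out, the last holds). The fingers move at their own pace and stop on an object; the grip force is fixed at half the most. Time passes only in rows, so rows that repeat a pose let the fingers close. It gives the time, the measured TCP pose, the force, the opening and the grip force at its end, in the units of the state.
- robot.get_obs(): the state, without advancing time (a new reading comes with each control period).
- viewer.snapshot(name): name is "side" or "top" or "wrist"; returns the picture (420x560x3 uint8, red, green, blue); there is no depth.
- viewer.calibration(name): a dict with "fx", "fy", "cx", "cy" (pixels), "R" (3x3) and "t" (3): a world point X has camera coordinates R X + t. Camera axes: x right, y down, z forward; pixel columns grow to the right and rows downward; lengths in m; the calibration is good to about 2 mm. A picture is of the moment at which its call begins: read the wrist's pose just before it. calibration takes no time and is no camera call; for the wrist camera it gives the pose at the moment of the call.
- robot.close_job(): hands the job in; it is judged then, once.
The state is a dict: "time": time; "joint_positions": joint angles; "qvel": joint speeds; "joint_torque": joint torques, N m; "tool_pos": TCP position; "ee_rot": TCP orientation; "wrist_force": force on the tool from outside, world axes, zero at the start; "wrist_torque": the same for the moment, N m; "width": finger opening in m; "finger_force": force on a finger pad.
Only numpy, scipy, OpenCV 4.12 (cv2) and the standard library are available. Lean on these libraries where they do the work, as an engineer would, in place of code of your own. Each camera call takes 0.05 s, during which the arm holds its last target. There are 200 camera calls.

## Working session

There is one attempt and no reset: what is moved stays moved. The work goes in short steps, Python scripts to look and compute and a shell command to move; the robot and the scene stay as the last step left them, time stands still between calls to the robot, and variables do not carry over. Pictures are saved under pics/ and viewed, at most 14 in all, crops included, and the job is handed in when it is done.

```bash
mkdir -p pics
cat > h.py <<'E'
import numpy as np, cv2
from bench import robot, viewer
def snap(n,f):
    c=viewer.calibration(n); im=np.array(viewer.snapshot(n)); cv2.imwrite('pics/'+f,im[:,:,::-1]); return im,c
def ray(c,u,v,z):
    R=np.array(c['R']);t=np.array(c['t']);o=-R.T@t
    d=R.T@np.array([(u-c['cx'])/c['fx'],(v-c['cy'])/c['fy'],1]); return o+d*(z-o[2])/d[2]
def proj(c,X):
    p=np.array(c['R'])@np.array(X)+np.array(c['t']); return np.array([c['fx']*p[0]/p[2]+c['cx'],c['fy']*p[1]/p[2]+c['cy']])
E
python3 - <<'E'
from h import *
for n in ('top','side'):
    im,c=snap(n,n+'0.png'); R=np.array(c['R']); print(n,c['fx'],c['cx'],c['cy'],-R.T@np.array(c['t']),R.round(2).tolist())
o=robot.get_obs(); print(o['tool_pos'],o['ee_rot'],o['wrist_force'],o['width'],robot.tcp_to_grasp)
E
```

```text
top 395.3252588567808 283.76140595068523 210.03484246767147 [ 0.52086769 -0.40062366  1.01759084] [[-0.01, -1.0, 0.02], [-1.0, 0.01, -0.06], [0.06, -0.02, -1.0]]
side 493.83817862645685 272.6588719300044 217.8672453878869 [ 0.63031364 -1.27618372  0.42680971] [[1.0, 0.02, -0.02], [-0.02, -0.38, -0.92], [-0.02, 0.92, -0.38]]
[0.23244301 0.49791983 0.20442643] [-3.13963296e+00 -1.95175913e-04  2.70476040e+00] [ 0.07686511 -0.21382365  0.65392651] 0.0940331893438234 0.0188
```

View pics/top0.png

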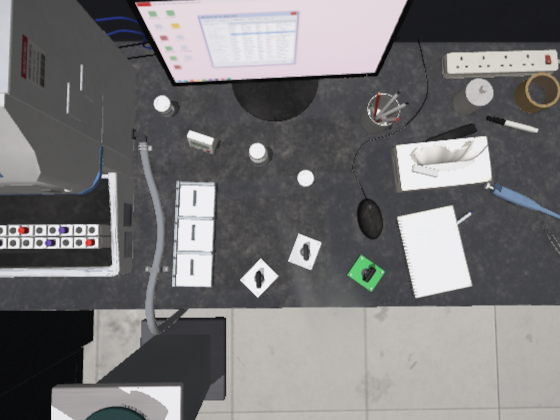

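View pics/side0.png

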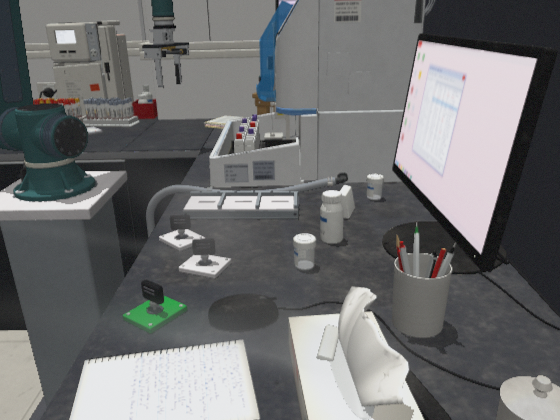

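The top view shows the frame at px (195,235), two white covers at (259,278) and (305,252), a green decoy at (366,272), and jar, bottle and timer near (306,178), (258,153) and (202,141). Next I'll measure the frame and covers.

Run:
```python
from h import *
im=cv2.imread('pics/top0.png'); c=viewer.calibration('top')
hsv=cv2.cvtColor(im,cv2.COLOR_BGR2HSV)
m=((hsv[...,2]>170)&(hsv[...,1]<50)).astype('uint8')
n,l,s,ce=cv2.connectedComponentsWithStats(m)
for i in range(1,n):
    x,y,w,h,a=s[i]
    if 150<x<340 and 120<y<300 and a>60:
        pts=np.argwhere(l==i)[:,::-1].astype(np.float32); r=cv2.minAreaRect(pts)
        z=0.024 if x<216 else 0.010
        b=np.array([ray(c,u,v,z)[:2] for u,v in cv2.boxPoints(r)])
        print(s[i],'ctr',ray(c,*r[0],z)[:2].round(4),'sides',np.linalg.norm(b[1]-b[0]).round(4),np.linalg.norm(b[2]-b[1]).round(4),'ang',np.degrees(np.arctan2(*(b[1]-b[0])[::-1])).round(1)); print(b.round(3).tolist())
big=cv2.resize(im[165:300,165:335],None,fx=4.4,fy=4.4,interpolation=cv2.INTER_CUBIC); cv2.imwrite('pics/c0.png',big)
```

```text
[187 130  27  15 213] ctr [ 0.7706 -0.2086] sides 0.0203 0.0667 ang -17.6
[[0.772, -0.174], [0.791, -0.18], [0.77, -0.243], [0.75, -0.237]]
[249 143  16  16 200] ctr [ 0.7397 -0.3518] sides 0.0386 0.0391 ang -90.1
[[0.759, -0.333], [0.759, -0.371], [0.72, -0.371], [0.72, -0.333]]
[297 170  17  16 213] ctr [ 0.6692 -0.4762] sides 0.0412 0.0389 ang -90.2
[[0.689, -0.456], [0.689, -0.497], [0.65, -0.497], [0.65, -0.455]]
[ 175  182   40  105 3527] ctr [ 0.5253 -0.1945] sides 0.2591 0.0969 ang -1.5
[[0.399, -0.143], [0.658, -0.15], [0.654, -0.247], [0.395, -0.238]]
[288 234  33  36 624] ctr [ 0.4801 -0.4727] sides 0.0762 0.0634 ang -21.6
[[0.456, -0.429], [0.527, -0.457], [0.504, -0.516], [0.433, -0.488]]
[240 259  38  39 646] ctr [ 0.4147 -0.3568] sides 0.0744 0.0625 ang -45.4
[[0.411, -0.308], [0.463, -0.361], [0.419, -0.405], [0.367, -0.352]]
```

View pics/c0.png

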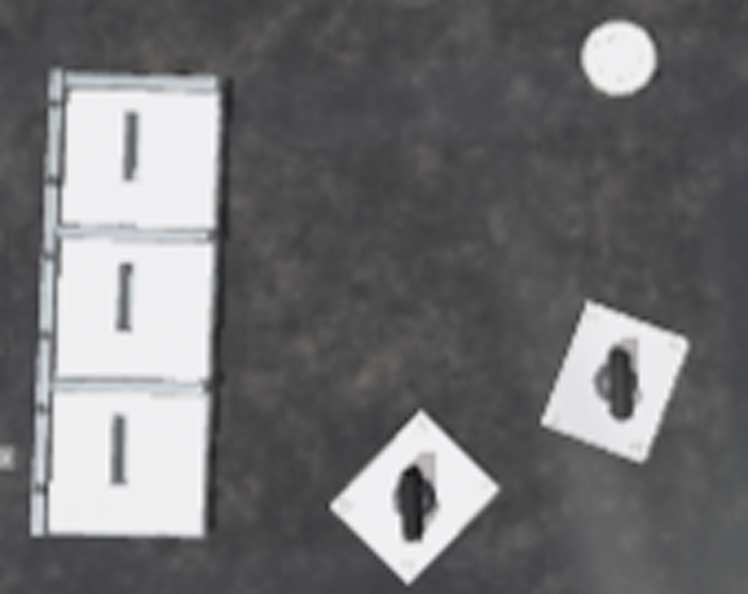

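```bash
cat >> h.py <<'E'
def plan(x,y,z,psi,start=None):
    "calls to reach TCP pose with yaw psi (deg), tool down; prints one row per call"
    o=robot.get_obs(); p=np.array(o['tool_pos']); a=np.array(o['ee_rot'])[2]
    if start is not None: p=np.array(start[:3]); a=np.radians(start[3])
    d=np.array([x,y,z])-p; da=np.radians(psi)-a; da=(da+np.pi*3)%(2*np.pi)-np.pi if abs(da)>np.pi*1.05 else da
    n=max(int(np.ceil(np.abs(np.degrees(da))/29.9)),int(np.ceil(np.linalg.norm(d)/.199)),1)
    for i in range(n):
        s=a+da*i/n; w=d/n
        r=[(np.cos(s)*w[0]+np.sin(s)*w[1])/.2,(np.sin(s)*w[0]-np.cos(s)*w[1])/.2,-w[2]/.2,0,0,-np.degrees(da)/n/30]
        print(np.round(r,3).tolist())
E
python3 - <<'E'
from h import *
im=cv2.imread('pics/top0.png'); c=viewer.calibration('top')
g=cv2.cvtColor(im,cv2.COLOR_BGR2GRAY)
def dark(x0,y0,x1,y1,z,th):
    m=(g[y0:y1,x0:x1]<th).astype('uint8'); n,l,s,ce=cv2.connectedComponentsWithStats(m); i=1+np.argmax(s[1:,4])
    p=np.argwhere(l==i)[:,::-1]+[x0,y0]; r=cv2.minAreaRect(p.astype(np.float32)); b=np.array([ray(c,u,v,z)[:2] for u,v in p])
    mu=b.mean(0); w,V=np.linalg.eigh(np.cov((b-mu).T)); e=V[:,1]; print(s[i],mu.round(4),'ang',np.degrees(np.arctan2(e[1],e[0])).round(1),np.sqrt(12*w).round(4))
for b in ((188,188,202,208),(186,223,200,243),(184,258,198,278)): dark(*b,.024,150)
for b in ((300,238,312,264),(250,266,266,291)): dark(*b,.057,60)
plan(.28,-.1,.25,60)
print(); plan(.415,-.357,.2,0,(.28,-.1,.25,60))
E
```

```text
[ 5  3  3 15 31] [ 0.6162 -0.196 ] ang 176.6 [0.0054 0.037 ]
[ 6  2  3 15 32] [ 0.5318 -0.1927] ang 177.8 [0.0053 0.0386]
[ 7  2  2 15 30] [ 0.4441 -0.1906] ang -179.5 [0.0044 0.0376]
[ 4  7  5 12 18] [ 0.4873 -0.4745] ang -169.6 [0.0073 0.0309]
[ 6  5  6 16 64] [ 0.4176 -0.3582] ang -178.9 [0.0106 0.035 ]
[-0.37, -0.652, -0.057, 0.0, 0.0, 0.791]
[-0.601, -0.448, -0.057, 0.0, 0.0, 0.791]
[-0.731, -0.168, -0.057, 0.0, 0.0, 0.791]
[-0.736, 0.141, -0.057, 0.0, 0.0, 0.791]

[-0.258, 0.409, 0.083, 0.0, 0.0, 0.667]
[-0.103, 0.473, 0.083, 0.0, 0.0, 0.667]
[0.065, 0.479, 0.083, 0.0, 0.0, 0.667]
```

```bash
H="python3 -m handwheel"
$H '[[-0.37,-0.65,-0.06,0,0,0.79],[-0.37,-0.65,-0.06,0,0,0.79],[-0.37,-0.65,-0.06,0,0,0.79],[-0.37,-0.65,-0.06,0,0,0.79],[-0.37,-0.65,-0.06,0,0,0.79]]' 0
$H '[[-0.6,-0.45,-0.06,0,0,0.79],[-0.6,-0.45,-0.06,0,0,0.79],[-0.6,-0.45,-0.06,0,0,0.79],[-0.6,-0.45,-0.06,0,0,0.79],[-0.6,-0.45,-0.06,0,0,0.79]]'
$H '[[-0.73,-0.17,-0.06,0,0,0.79],[-0.73,-0.17,-0.06,0,0,0.79],[-0.73,-0.17,-0.06,0,0,0.79],[-0.73,-0.17,-0.06,0,0,0.79],[-0.73,-0.17,-0.06,0,0,0.79]]'
$H '[[-0.74,0.14,-0.06,0,0,0.79],[-0.74,0.14,-0.06,0,0,0.79],[-0.74,0.14,-0.06,0,0,0.79],[-0.74,0.14,-0.06,0,0,0.79],[-0.74,0.14,-0.06,0,0,0.79]]'
$H '[[-0.26,0.41,0.08,0,0,0.67],[-0.26,0.41,0.08,0,0,0.67],[-0.26,0.41,0.08,0,0,0.67],[-0.26,0.41,0.08,0,0,0.67]]'
$H '[[-0.1,0.47,0.08,0,0,0.67],[-0.1,0.47,0.08,0,0,0.67],[-0.1,0.47,0.08,0,0,0.67],[-0.1,0.47,0.08,0,0,0.67]]'
$H '[[0.07,0.48,0.08,0,0,0.67],[0.07,0.48,0.08,0,0,0.67],[0.07,0.48,0.08,0,0,0.67],[0.07,0.48,0.08,0,0,0.67],[0.07,0.48,0.08,0,0,0.67],[0.07,0.48,0.08,0,0,0.67]]'
python3 - <<'E'
from h import *
im,c=snap('wrist','w1.png'); o=robot.get_obs(); print(o['tool_pos'],o['ee_rot'],o['wrist_force'],o['width'],o['joint_positions']); R=np.array(c['R']); print(-R.T@np.array(c['t']),R.round(2).tolist())
E
```

```text
time: 0.52
tool_pos: [0.245, 0.346, 0.2181]
ee_rot: [3.141, 0.001, 2.286]
wrist_force: [0.5, 1.0, 0.8]
width: 0.0642
finger_force: 0.0
time: 0.93
tool_pos: [0.2568, 0.1971, 0.2301]
ee_rot: [3.14, 0.001, 1.872]
wrist_force: [0.3, 1.2, 0.1]
width: 0.0473
finger_force: 0.0
time: 1.35
tool_pos: [0.2689, 0.0474, 0.2417]
ee_rot: [3.14, 0.001, 1.456]
wrist_force: [-0.0, 0.9, -0.4]
width: 0.047
finger_force: 0.0
time: 1.77
tool_pos: [0.2811, -0.1025, 0.2529]
ee_rot: [-3.141, 0.0, 1.045]
wrist_force: [0.4, 0.4, -0.2]
width: 0.047
finger_force: 0.0
time: 2.1
tool_pos: [0.327, -0.186, 0.2351]
ee_rot: [-3.137, 0.0, 0.699]
wrist_force: [-0.2, 0.5, 0.2]
width: 0.0469
finger_force: 0.0
time: 2.43
tool_pos: [0.3722, -0.2701, 0.2194]
ee_rot: [-3.138, 0.001, 0.351]
wrist_force: [-0.8, 0.6, -0.6]
width: 0.0467
finger_force: 0.0
time: 2.93
tool_pos: [0.4169, -0.3537, 0.2064]
ee_rot: [-3.141, -0.001, 0.004]
wrist_force: [0.3, 0.2, 0.3]
width: 0.0468
finger_force: 0.0
[ 0.41678202 -0.35398491  0.20666032] [ 3.14129053e+00 -1.14697379e-03  2.73677775e-03] [-0.77418771 -0.32685493 -0.06132972] 0.0471926736553558 [-8.08199263e-01  7.90829557e-02  1.37714079e+00  6.27407506e-04
  1.68435981e+00  7.59931871e-01]
[ 0.48807922 -0.35495581  0.38637701] [[0.0, -1.0, -0.0], [-0.97, -0.0, 0.25], [-0.25, -0.0, -0.97]]
```

View pics/w1.png

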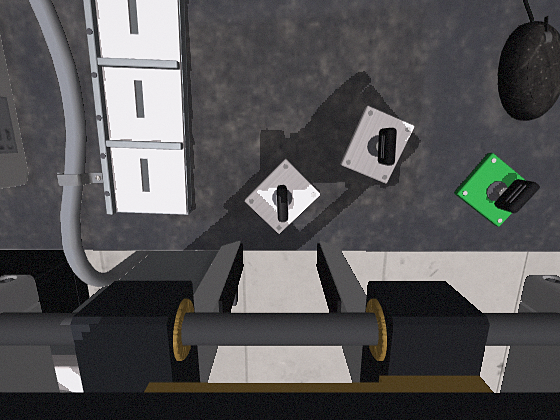

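The wrist view shows cover A at (283,196) with its wing upright in the image (along world x), and cover B at (378,145). Next I'll cast the plate corners to get positions.

Run:
```python
from h import *
c=viewer.calibration('wrist')
for q in ([(286,159),(320,194),(280,233),(245,199)],[(367,106),(414,125),(389,184),(343,162)]):
    b=np.array([ray(c,u,v,.01)[:2] for u,v in q]); e=np.roll(b,-1,0)-b
    print(b.mean(0).round(4),np.linalg.norm(e,axis=1).round(4),np.degrees(np.arctan2(e[:,1],e[:,0])).round(1))
im=cv2.imread('pics/w1.png'); hsv=im.max(2)
for x0,y0,x1,y1 in ((268,180,298,225),(372,122,402,168)):
    m=(hsv[y0:y1,x0:x1]<38).astype('uint8'); n,l,s,ce=cv2.connectedComponentsWithStats(m); i=1+np.argmax(s[1:,4]); p=np.argwhere(l==i)[:,::-1]+[x0,y0]
    b=np.array([ray(c,u,v,.045)[:2] for u,v in p]); mu=b.mean(0); w,V=np.linalg.eigh(np.cov((b-mu).T)); e=V[:,1]; print(s[i],mu.round(4),np.degrees(np.arctan(e[1]/e[0])).round(1),np.sqrt(12*w).round(4))
for q in ([.6162,-.196],[.5318,-.1927],[.4441,-.1906]): print(proj(c,q+[.024]).round(1))
```

```text
[ 0.4168 -0.3593] [0.0619 0.0728 0.0639 0.0725] [-135.1  135.7   44.6  -45.9]
[ 0.4815 -0.476 ] [0.0621 0.0753 0.0656 0.0703] [-110.3  161.8   65.4  -20.8]
[  9   5  11  36 235] [ 0.4202 -0.3584] 4.5 [0.0128 0.0413]
[  6   6  18  37 542] [ 0.4811 -0.4747] 3.3 [0.0188 0.0396]
[130.7  15.1]
[136.7  99.2]
[143.3 176.4]
```

```bash
H="python3 -m handwheel"
$H '[[0,0.02,0.6,0,0,-0.06],[0,0.02,0.6,0,0,-0.06],[0,0.02,0.6,0,0,-0.06],[0,0.02,0.88,0,0,-0.06],[0,0.02,0.88,0,0,-0.06],[0,0.02,0.88,0,0,-0.06],[0,0.02,0.88,0,0,-0.06]]'
$H '[[0,0,0,0,0,0],[0,0,0,0,0,0],[0,0,0,0,0,0],[0,0,0,0,0,0],[0,0,0,0,0,0],[0,0,0,0,0,0],[0,0,0,0,0,0],[0,0,0,0,0,0]]' 1
$H '[[0,0,0,0,0,-0.15],[0,0,0,0,0,-0.3],[0,0,0,0,0,-0.45],[0,0,0,0,0,-0.6],[0,0,0,0,0,-0.75],[0,0,0,0,0,-0.9],[0,0,0,0,0,-1],[0,0,0,0,0,-1]]'
$H '[[0,0,0,0,0,-0.15],[0,0,0,0,0,-0.3],[0,0,0,0,0,-0.45],[0,0,0,0,0,-0.6],[0,0,0,0,0,-0.75],[0,0,0,0,0,-0.8],[0,0,0,0,0,-0.8]]'
$H '[[0,0,-0.1,0,0,0],[0,0,-0.2,0,0,0],[0,0,-0.3,0,0,0],[0,0,-0.4,0,0,0],[0,0,-0.5,0,0,0],[0,0,-0.5,0,0,0]]'
python3 - <<'E'
from h import *
im,c=snap('wrist','w2.png'); o=robot.get_obs(); print(o['tool_pos'],o['ee_rot'],o['wrist_force'],o['width'])
E
```

```text
time: 3.57
tool_pos: [0.4163, -0.3589, 0.03]
ee_rot: [-3.141, 0.0, 0.031]
wrist_force: [0.7, -0.5, 1.2]
width: 0.0472
finger_force: 0.0
time: 4.23
tool_pos: [0.4168, -0.3592, 0.0298]
ee_rot: [-3.14, -0.001, 0.029]
wrist_force: [1.5, 3.6, 3.4]
width: 0.0117
finger_force: 30.0
time: 4.9
tool_pos: [0.4167, -0.3595, 0.0296]
ee_rot: [-3.141, -0.001, 0.554]
wrist_force: [1.1, 4.4, 3.9]
width: 0.0116
finger_force: 30.0
time: 5.48
tool_pos: [0.4166, -0.3611, 0.03]
ee_rot: [3.14, 0.001, 0.97]
wrist_force: [-0.7, 1.3, 3.4]
width: 0.012
finger_force: 30.0
time: 5.98
tool_pos: [0.4176, -0.3623, 0.1329]
ee_rot: [3.135, 0.003, 0.97]
wrist_force: [0.5, -1.6, -3.3]
width: 0.0122
finger_force: 30.0
[ 0.41695393 -0.36149899  0.13056426] [3.13775250e+00 1.88380717e-03 9.70016828e-01] [-0.66194379  0.11972872 -3.45631613] 0.011638655739305824
```

View pics/w2.png

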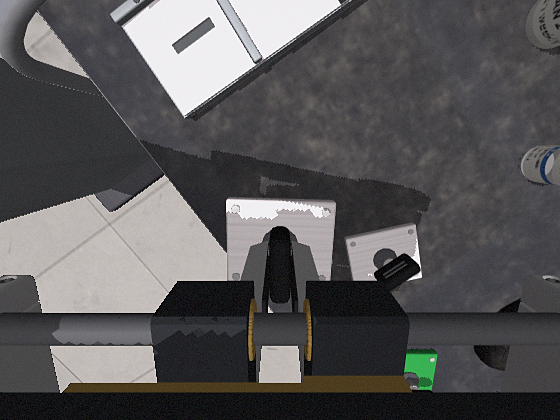

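Cover A is lifted level with its wing along its x (plate square to the fingers). I'll carry it to bay 3.

Run:
```python
from h import *
plan(.609,-.202,.125,-1.8)
```

```text
[0.6, 0.171, 0.014, 0.0, 0.0, 0.956]
[0.609, -0.138, 0.014, 0.0, 0.0, 0.956]
```

```bash
H="python3 -m handwheel"
$H '[[0.1,0.03,0,0,0,0.16],[0.2,0.06,0,0,0,0.32],[0.3,0.09,0,0,0,0.48],[0.4,0.11,0.01,0,0,0.64],[0.5,0.14,0.01,0,0,0.8],[0.6,0.17,0.015,0,0,0.955],[0.6,0.17,0.015,0,0,0.955]]'
$H '[[0.1,-0.02,0,0,0,0.16],[0.2,-0.05,0,0,0,0.32],[0.3,-0.07,0,0,0,0.48],[0.4,-0.09,0.01,0,0,0.64],[0.5,-0.115,0.01,0,0,0.8],[0.61,-0.138,0.015,0,0,0.955],[0.61,-0.138,0.015,0,0,0.955],[0.61,-0.138,0.015,0,0,0.955]]'
python3 - <<'E'
from h import *
im,c=snap('wrist','w3.png'); o=robot.get_obs(); print(o['tool_pos'],o['ee_rot'],o['wrist_force'],o['width'])
cv2.imwrite('pics/s3.png',cv2.resize(np.array(viewer.snapshot('side'))[140:260,160:340,::-1],None,fx=4,fy=4,interpolation=cv2.INTER_CUBIC))
plan(.609,-.202,.06,-1.8)
E
```

```text
time: 6.62
tool_pos: [0.5134, -0.2769, 0.1226]
ee_rot: [-3.137, 0.0, 0.472]
wrist_force: [-0.6, -0.4, -3.6]
width: 0.0113
finger_force: 30.0
time: 7.28
tool_pos: [0.6073, -0.1996, 0.1203]
ee_rot: [-3.141, 0.005, -0.026]
wrist_force: [-1.1, -0.7, -2.9]
width: 0.0115
finger_force: 30.0
[ 0.60694494 -0.20025609  0.12082856] [-3.14126902  0.00441876 -0.0272654 ] [-0.26873874 -0.41748525 -3.3500639 ] 0.011706543640653624
[0.011, 0.006, 0.307, 0.0, 0.0, 0.006]
```

View pics/w3.png

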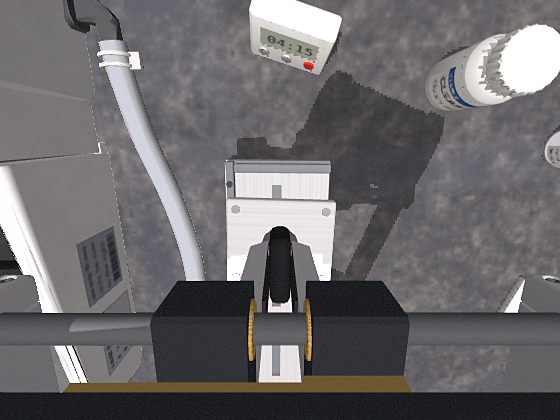

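The cover hangs square over bay 3. The cross fence is at rows 160–172, the slot end at (276,190) and the timer and bottle are clear beyond. I'll check the bay against the wrist camera.

Run:
```python
from h import *
c=viewer.calibration('wrist')
im=cv2.imread('pics/w3.png').astype(int).sum(2)//3
print('col',im[150:205,300].tolist()); print('row192',im[192,222:335].tolist())
print('fence face top',[ray(c,300,v,.034).round(4).tolist() for v in (171,173)],'slot',ray(c,276.5,190,.024).round(4), 'side fence in',ray(c,235,185,.034).round(4),'slot end',ray(c,276.5,184,.024).round(4))
```

```text
col [65, 58, 63, 62, 69, 65, 71, 72, 75, 76, 96, 166, 155, 111, 110, 154, 170, 159, 162, 158, 155, 153, 136, 177, 236, 229, 228, 227, 226, 226, 228, 226, 225, 226, 227, 225, 228, 227, 226, 225, 227, 226, 226, 226, 229, 228, 227, 234, 237, 106, 129, 192, 228, 232, 236]
row192 [117, 109, 103, 103, 254, 139, 150, 152, 150, 156, 159, 140, 52, 122, 250, 235, 231, 232, 233, 232, 232, 230, 223, 228, 233, 232, 234, 235, 230, 232, 238, 229, 226, 233, 230, 230, 233, 238, 230, 232, 233, 235, 233, 230, 231, 234, 236, 231, 235, 237, 147, 151, 155, 152, 154, 156, 152, 154, 148, 194, 239, 234, 233, 233, 236, 232, 227, 228, 233, 230, 233, 235, 231, 232, 233, 235, 235, 231, 226, 232, 236, 235, 235, 232, 232, 238, 234, 226, 232, 234, 230, 233, 235, 236, 230, 235, 235, 237, 230, 231, 233, 239, 234, 236, 235, 248, 185, 46, 65, 65, 67, 67, 75]
fence face top [[0.6499, -0.2214, 0.034], [0.6481, -0.2214, 0.034]] slot [ 0.6317 -0.1999  0.024 ] side fence in [ 0.639  -0.1629  0.034 ] slot end [ 0.6374 -0.2     0.024 ]
```

```bash
H="python3 -m handwheel"
$H '[[0.01,0.035,0,0,0,0.01],[0.01,0.035,0.1,0,0,0.01],[0.01,0.035,0.2,0,0,0.01],[0.01,0.035,0.29,0,0,0.01],[0.01,0.035,0.29,0,0,0.01],[0.01,0.035,0.29,0,0,0.01]]'
$H '[[0,0,0.015,0,0,0],[0,0,0.03,0,0,0],[0,0,0.04,0,0,0],[0,0,0.04,0,0,0],[0,0,0.04,0,0,0]]'
python3 - <<'E'
from h import *
o=robot.get_obs(); print(o['tool_pos'],o['ee_rot'],o['wrist_force'],o['wrist_torque'],o['width'])
E
```

```text
time: 7.88
tool_pos: [0.6085, -0.2079, 0.064]
ee_rot: [-3.141, 0.003, -0.035]
wrist_force: [0.3, 0.2, -2.5]
width: 0.0118
finger_force: 30.0
time: 8.3
tool_pos: [0.6103, -0.2072, 0.0579]
ee_rot: [3.141, -0.001, -0.034]
wrist_force: [-0.2, -0.3, -3.3]
width: 0.0122
finger_force: 30.0
[ 0.61028486 -0.20718802  0.05793067] [ 3.14139456e+00 -6.65649457e-04 -3.35193400e-02] [-0.23989758 -0.25880811 -3.26326334] [-0.02768062  0.13318215  0.0019315 ] 0.012165051982268917
```

```bash
H="python3 -m handwheel"
$H '[[0,0,0.01,0,0,0],[0,0,0.02,0,0,0],[0,0,0.02,0,0,0],[0,0,0.02,0,0,0]]'
$H '[[0.01,0,0,0,0,0],[0.02,0,0,0,0,0],[0.03,0,0,0,0,0],[0.035,0,0,0,0,0],[0.035,0,0,0,0,0],[0.035,0,0,0,0,0]]'
$H '[[0,-0.01,0,0,0,0],[0,-0.02,0,0,0,0],[0,-0.03,0,0,0,0],[0,-0.035,0,0,0,0],[0,-0.035,0,0,0,0],[0,-0.035,0,0,0,0]]'
```

```text
time: 8.63
tool_pos: [0.6106, -0.2073, 0.0543]
ee_rot: [3.141, -0.001, -0.034]
wrist_force: [-1.0, -0.2, -0.8]
width: 0.0118
finger_force: 30.0
time: 9.13
tool_pos: [0.6171, -0.2076, 0.0537]
ee_rot: [3.141, -0.0, -0.034]
wrist_force: [-3.3, -0.6, 2.6]
width: 0.0121
finger_force: 30.0
time: 9.63
tool_pos: [0.6179, -0.2026, 0.0542]
ee_rot: [3.137, -0.002, -0.034]
wrist_force: [-2.6, -3.2, 4.4]
width: 0.0118
finger_force: 30.0
```

```bash
H="python3 -m handwheel"
$H '[[0,-0.01,0,0,0,0],[0,-0.015,0,0,0,0],[0,-0.015,0,0,0,0],[0,-0.015,0,0,0,0]]'
$H '[[0.01,0,0,0,0,0],[0.015,0,0,0,0,0],[0.015,0,0,0,0,0],[0.015,0,0,0,0,0]]'
python3 - <<'E'
from h import *
im,c=snap('wrist','w4.png'); o=robot.get_obs(); print(o['tool_pos'],o['ee_rot'],o['wrist_force'],o['wrist_torque'],o['width'])
cv2.imwrite('pics/w4c.png',cv2.resize(im[130:300,190:380,::-1],None,fx=3.5,fy=3.5,interpolation=cv2.INTER_CUBIC))
E
```

```text
time: 9.97
tool_pos: [0.6183, -0.1995, 0.0543]
ee_rot: [3.138, -0.003, -0.034]
wrist_force: [-2.4, -5.4, 3.9]
width: 0.012
finger_force: 30.0
time: 10.3
tool_pos: [0.6186, -0.1995, 0.0532]
ee_rot: [3.138, 0.004, -0.034]
wrist_force: [-8.0, -4.5, 4.6]
width: 0.0118
finger_force: 30.0
[ 0.61858589 -0.19947654  0.05318834] [ 3.13822825  0.00382084 -0.0345254 ] [-7.29662272 -4.88186947  3.62550945] [-0.90656904  1.59489614  0.04091134] 0.012127222435779374
```

View pics/w4c.png

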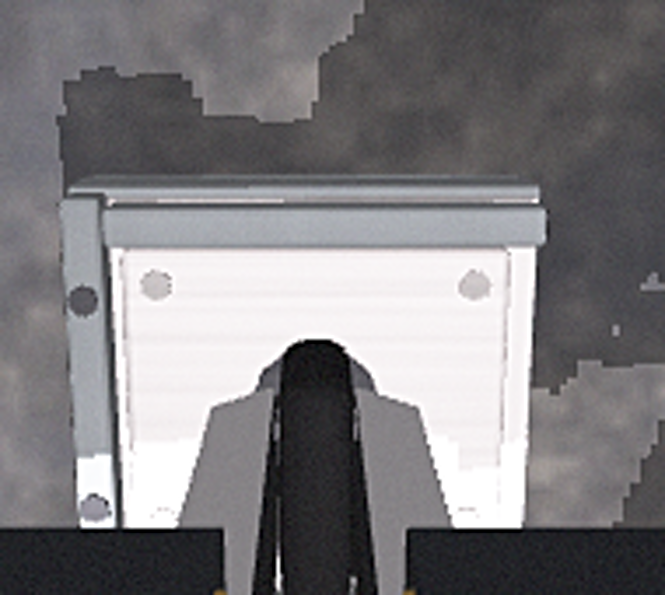

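The plate is flush at the cross fence (+x). On the left (+y) a strip of about 3 mm remains between the plate edge (col 122) and the fence (col 105), so I'll push further.

```bash
H="python3 -m handwheel"
$H '[[-0.005,-0.01,-0.005,0,0,0],[-0.005,-0.015,-0.005,0,0,0],[-0.005,-0.02,-0.005,0,0,0],[-0.005,-0.02,-0.005,0,0,0]]'
$H '[[0,-0.005,0,0,0,0],[0,-0.01,0,0,0,0],[0,-0.01,0,0,0,0],[0,-0.01,0,0,0,0]]'
python3 - <<'E'
from h import *
im,c=snap('wrist','w5.png'); o=robot.get_obs(); print(o['tool_pos'],o['ee_rot'],o['wrist_force'],o['wrist_torque'],o['width'])
g=im.astype(int).sum(2)//3
for r in (205,225,245): print(r,g[r,205:240].tolist(),g[r,325:350].tolist())
E
```

```text
time: 10.68
tool_pos: [0.6186, -0.1962, 0.0543]
ee_rot: [3.137, 0.001, -0.035]
wrist_force: [-5.0, -6.0, 2.6]
width: 0.0119
finger_force: 30.0
time: 11.02
tool_pos: [0.6186, -0.196, 0.0543]
ee_rot: [3.134, 0.001, -0.035]
wrist_force: [-5.0, -9.9, 1.3]
width: 0.0117
finger_force: 30.0
[ 0.61863395 -0.19598938  0.05428929] [ 3.13367235e+00  1.21419769e-03 -3.53768402e-02] [-4.18537434 -9.37687713  0.83897077] [-1.94755416  1.16535346 -0.00655185] 0.01213057847156874
205 [115, 121, 119, 126, 129, 64, 70, 64, 125, 161, 168, 165, 165, 167, 164, 168, 168, 170, 150, 70, 227, 236, 246, 243, 242, 244, 244, 245, 245, 244, 246, 244, 244, 243, 243] [249, 247, 249, 247, 246, 246, 246, 247, 242, 219, 193, 251, 244, 242, 245, 247, 247, 244, 243, 245, 250, 255, 113, 62, 73]
225 [128, 122, 126, 128, 124, 128, 81, 74, 73, 114, 158, 166, 168, 169, 169, 165, 166, 172, 169, 150, 77, 220, 228, 243, 239, 241, 240, 241, 239, 240, 239, 240, 241, 240, 241] [242, 241, 241, 241, 241, 241, 242, 244, 224, 194, 251, 245, 243, 245, 246, 246, 244, 244, 245, 251, 255, 74, 68, 73, 80]
245 [121, 122, 120, 119, 118, 118, 119, 116, 115, 115, 100, 154, 175, 166, 171, 165, 171, 171, 175, 174, 152, 80, 230, 235, 246, 243, 242, 243, 243, 243, 243, 243, 244, 243, 242] [242, 243, 242, 243, 243, 243, 244, 236, 194, 250, 244, 242, 243, 246, 245, 244, 244, 246, 248, 255, 109, 130, 131, 132, 133]
```

It stops hard at y = −0.196 with the side force rising, so it is flush. I'll release it, turn the wrist half a turn for range, and regrip.

```bash
H="python3 -m handwheel"
$H '[[-0.004,0.01,0,0,0,0],[-0.008,0.018,0,0,0,0],[-0.008,0.018,0,0,0,0]]'
$H '[[0,0,0,0,0,0],[0,0,0,0,0,0],[0,0,0,0,0,0],[0,0,-0.05,0,0,0],[0,0,-0.15,0,0,0],[0,0,-0.25,0,0,0],[0,0,-0.25,0,0,0]]' 0
for i in 1 2 3 4 5 6; do $H '[[0,0,0,0,0,-0.25],[0,0,0,0,0,-0.5],[0,0,0,0,0,-0.75],[0,0,0,0,0,-1],[0,0,0,0,0,-1]]' | grep -E "rot|force|pos"; done
python3 - <<'E'
from h import *
im,c=snap('wrist','w6.png'); o=robot.get_obs(); print(o['tool_pos'],o['ee_rot'],o['wrist_force'],o['width'],o['joint_positions'])
plan(.6186,-.196,.054,178)
E
```

```text
time: 11.32
tool_pos: [0.6184, -0.1963, 0.0543]
ee_rot: [3.14, -0.002, -0.034]
wrist_force: [-1.0, -4.1, 0.1]
width: 0.0117
finger_force: 30.0
time: 11.9
tool_pos: [0.621, -0.1954, 0.1105]
ee_rot: [3.139, -0.01, -0.033]
wrist_force: [0.6, -0.3, 0.3]
width: 0.0467
finger_force: 0.0
tool_pos: [0.6178, -0.1944, 0.1039]
ee_rot: [-3.141, -0.0, 0.493]
wrist_force: [-0.4, -0.7, -0.4]
finger_force: 0.0
tool_pos: [0.6178, -0.1946, 0.104]
ee_rot: [-3.141, -0.0, 1.015]
wrist_force: [0.3, 0.7, -0.0]
finger_force: 0.0
tool_pos: [0.6179, -0.1947, 0.1042]
ee_rot: [-3.141, -0.0, 1.537]
wrist_force: [0.2, 0.5, 0.3]
finger_force: 0.0
tool_pos: [0.6179, -0.1948, 0.1043]
ee_rot: [3.142, -0.0, 2.059]
wrist_force: [0.1, -0.2, -1.0]
finger_force: 0.0
tool_pos: [0.6179, -0.1949, 0.1043]
ee_rot: [3.141, -0.0, 2.582]
wrist_force: [0.9, 0.5, 0.4]
finger_force: 0.0
tool_pos: [0.6179, -0.1949, 0.1044]
ee_rot: [3.141, 0.0, 3.105]
wrist_force: [-0.3, -0.2, -0.6]
finger_force: 0.0
[ 0.61790688 -0.19490112  0.10437567] [3.14138509e+00 1.05373395e-05 3.10360753e+00] [0.22230258 0.00220615 0.1907102 ] 0.046756349651673995 [-3.93120422e-01  3.40900929e-01  1.27018809e+00  1.98437490e-04
  1.53056593e+00 -1.92593961e+00]
[-0.004, -0.005, 0.252, 0.0, 0.0, -0.006]
```

View pics/w6.png

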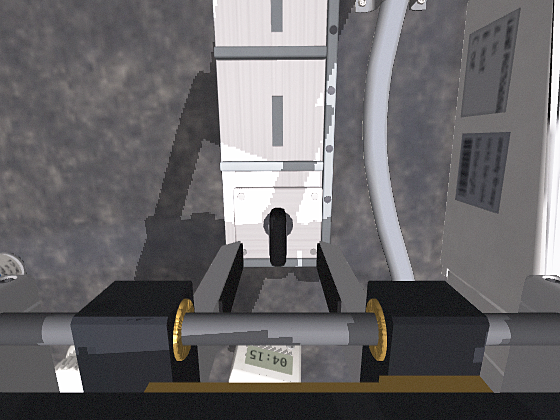

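The cover sits flat in the corner with its wing along the slot line. I'll grip, press it flush and push the stud.

```bash
H="python3 -m handwheel"
$H '[[-0.004,-0.005,0.12,0,0,0],[-0.004,-0.005,0.25,0,0,0],[-0.004,-0.005,0.25,0,0,0],[-0.004,-0.005,0.25,0,0,0]]'
$H '[[0,0,0,0,0,0],[0,0,0,0,0,0],[0,0,0,0,0,0],[0,0,0,0,0,0],[0,0,0,0,0,0],[0,0,0,0,0,0]]' 1
$H '[[-0.005,0.005,0,0,0,0],[-0.01,0.01,0,0,0,0],[-0.01,0.015,0,0,0,0],[-0.01,0.015,0,0,0,0]]'
$H '[[0,0,0.02,0,0,0],[0,0,0.04,0,0,0],[0,0,0.06,0,0,0],[0,0,0.075,0,0,0],[0,0,0.075,0,0,0],[0,0,0.075,0,0,0]]'
```

```text
time: 14.78
tool_pos: [0.6172, -0.1954, 0.0525]
ee_rot: [3.14, -0.004, 3.104]
wrist_force: [-0.7, 0.7, 0.5]
width: 0.0468
finger_force: 0.0
time: 15.28
tool_pos: [0.619, -0.1964, 0.0553]
ee_rot: [-3.141, 0.001, 3.108]
wrist_force: [-0.1, 0.2, 2.3]
width: 0.0117
finger_force: 30.0
time: 15.62
tool_pos: [0.6193, -0.1961, 0.0551]
ee_rot: [-3.136, -0.003, 3.107]
wrist_force: [-4.6, -6.4, 2.9]
width: 0.0117
finger_force: 30.0
time: 16.12
tool_pos: [0.6194, -0.1961, 0.0421]
ee_rot: [-3.136, -0.002, 3.107]
wrist_force: [-7.0, -3.5, 10.7]
width: 0.0116
finger_force: 30.0
```

```bash
H="python3 -m handwheel"
$H '[[0,0,0.01,0,0,0],[0,0,0.02,0,0,0],[0,0,0.02,0,0,0],[0,0,0.02,0,0,0]]'
```

```text
time: 16.45
tool_pos: [0.6195, -0.1962, 0.04]
ee_rot: [-3.136, -0.001, 3.107]
wrist_force: [-10.2, -3.8, 15.3]
width: 0.0118
finger_force: 30.0
```

The stud is at its stop (15 mm). I'll turn it clockwise.

```bash
H="python3 -m handwheel"
$H '[[0,0,0,0,0,0.15],[0,0,0,0,0,0.3],[0,0,0,0,0,0.45],[0,0,0,0,0,0.6],[0,0,0,0,0,0.75],[0,0,0,0,0,0.9],[0,0,0,0,0,1],[0,0,0,0,0,1]]'
$H '[[0,0,0,0,0,0.15],[0,0,0,0,0,0.3],[0,0,0,0,0,0.45],[0,0,0,0,0,0.6],[0,0,0,0,0,0.75],[0,0,0,0,0,0.9],[0,0,0,0,0,1],[0,0,0,0,0,1]]'
$H '[[0,0,0,0,0,0.15],[0,0,0,0,0,0.3],[0,0,0,0,0,0.45],[0,0,0,0,0,0.6],[0,0,0,0,0,0.75],[0,0,0,0,0,0.8],[0,0,0,0,0,0.8]]'
python3 -c "
from h import *
o=robot.get_obs(); print(o['tool_pos'],o['ee_rot'],o['wrist_force'],o['wrist_torque'])"
```

```text
time: 17.12
tool_pos: [0.6193, -0.1968, 0.0401]
ee_rot: [-3.135, 0.002, 2.581]
wrist_force: [-9.9, -5.0, 15.4]
width: 0.0123
finger_force: 30.0
time: 17.78
tool_pos: [0.6189, -0.1971, 0.0401]
ee_rot: [-3.136, 0.005, 2.057]
wrist_force: [-10.3, -5.9, 16.3]
width: 0.0118
finger_force: 30.0
time: 18.37
tool_pos: [0.6185, -0.1972, 0.0401]
ee_rot: [-3.137, 0.007, 1.64]
wrist_force: [-11.4, -6.8, 15.5]
width: 0.0119
finger_force: 30.1
[ 0.61845329 -0.19718998  0.04009429] [-3.13740635  0.00732857  1.64006367] [-11.38271841  -6.76553996  15.5126599 ] [-1.23113274  2.6558349   0.2061136 ]
```

```bash
H="python3 -m handwheel"
$H '[[-0.01,-0.02,-0.01,0,0,0.03],[-0.01,-0.02,-0.025,0,0,0.03],[-0.01,-0.02,-0.04,0,0,0.03],[-0.01,-0.02,-0.04,0,0,0.03]]'
$H '[[0,0,0,0,0,0],[0,0,0,0,0,0],[0,0,0,0,0,0],[0,0,0,0,0,0],[0,0,-0.1,0,0,0],[0,0,-0.3,0,0,0],[0,0,-0.5,0,0,0],[0,0,-0.5,0,0,0],[0,0,-0.5,0,0,0]]' 0
python3 - <<'E'
from h import *
im,c=snap('wrist','w7.png'); o=robot.get_obs(); print(o['tool_pos'],o['ee_rot'],o['width'])
im,c=snap('side','s7.png')
a=cv2.resize(im[150:250,170:330,::-1],None,fx=4,fy=4,interpolation=cv2.INTER_CUBIC); cv2.imwrite('pics/s7c.png',a)
w=cv2.imread('pics/w7.png'); w=cv2.resize(w[150:330,150:430],(640,411)); cv2.imwrite('pics/v7.png',cv2.resize(np.vstack([a,w]),None,fx=.73,fy=.73))
E
```

```text
time: 18.7
tool_pos: [0.6178, -0.1974, 0.0453]
ee_rot: [3.139, 0.004, 1.626]
wrist_force: [-0.9, -5.5, 5.5]
width: 0.0118
finger_force: 30.1
time: 19.45
tool_pos: [0.6189, -0.1955, 0.1473]
ee_rot: [3.135, 0.002, 1.627]
wrist_force: [-0.1, 0.3, -0.3]
width: 0.0473
finger_force: 0.0
[ 0.6174459  -0.19504196  0.14426843] [3.13979123e+00 1.50162121e-04 1.62650154e+00] 0.04688532306337844
```

View pics/v7.png

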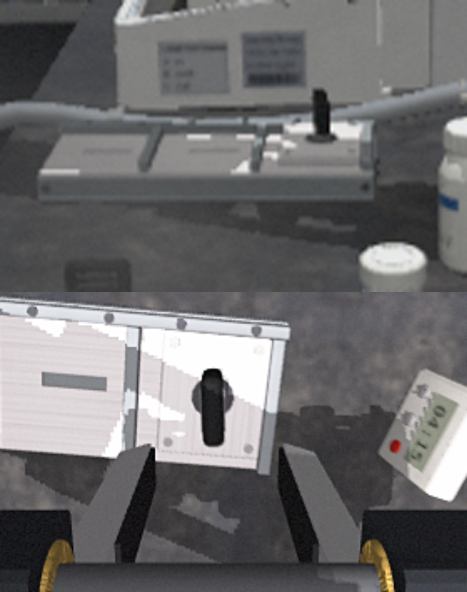

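Bay 3's wing is across and the cover sits in its corner. Next I'll go to cover B, and check that it hasn't moved.

Run:
```python
from h import *
plan(.475,-.472,.2,4)
im,c=snap('top','t8.png'); 
hsv=cv2.cvtColor(im,cv2.COLOR_RGB2HSV); m=((hsv[...,2]>170)&(hsv[...,1]<50)).astype('uint8')
n,l,s,ce=cv2.connectedComponentsWithStats(m)
for i in range(1,n):
    x,y,w,h,a=s[i]
    if 220<x<340 and 190<y<300 and a>60: print(s[i],ray(c,*ce[i],.01).round(4))
# wing top height in bay 3 from side view: blob of dark top px
im=cv2.imread('pics/s7.png'); c=viewer.calibration('side'); print('proj locked/out top',proj(c,[.6186,-.196,.071]),proj(c,[.6186,-.196,.081]))
print(im[165:195,244:256].max(2))
```

```text
[-0.448, -0.261, -0.096, 0.0, 0.0, 0.991]
[-0.519, -0.004, -0.096, 0.0, 0.0, 0.991]
[-0.453, 0.253, -0.096, 0.0, 0.0, 0.991]
[288 234  33  36 625] [ 0.4802 -0.4722  0.01  ]
proj locked/out top [278.97811392 181.276668  ] [278.89104878 177.11657345]
[[ 92  94  91  98 124 129 128 130 121  95  95  95]
 [ 78  78  76  89 123 129 131 130 122  99  95  93]
 [ 96  95  97 100 122 130 130 129 120 100  87  86]
 [110 111 106 107 125 129 129 129 126  99  91  87]
 [111 110 109 104 126 129 131 130 128 101  96  92]
 [110 110 108 102 125 131 131 130 133 100  96  95]
 [112 110 110 104 125 129 130 132 131  97  89  93]
 [110 111 109 103 125 132 130 129 131 100  86  85]
 [110 111 110 105 125 129 131 128 130  98  90  92]
 [111 110 110 104 120 128 127 130 131  99  95  90]
 [110 111 111 104 118 126 130 130 132 103  93  78]
 [110 112 111 105 117 129 130 129 132 108  91  63]
 [111 113 109 105 116 129 128 129 128 104  93  62]
 [110 110 111 108 119 127 128 129 129 107  92  73]
 [110 112 109 107 114 128 130 130 131 104  93  86]
 [110 108 108 105 112 126 130 131 130 122 118 120]
 [107 105 106 106 111 128 132 129 131 130 132 131]
 [118 120 120 122 123 127 130 131 131 131 132 132]
 [129 130 131 130 130 130 129 129 130 132 131 129]
 [132 131 130 132 130 132 129 130 130 128 130 130]
 [130 130 129 133 132 129 130 131 128 128 128 130]
 [ 91  93  91  92  92  89  89  91  90  91  90  89]
 [ 52  51  52  50  47  45  49  64  66  48  48  48]
 [ 70  70  70  71  75  75  74  76  77  70  71  72]
 [ 77  77  77  80  81  80  79  81  82  79  80  77]
 [113 112 114 114 112 109 114 135 135  95  82 130]
 [149 151 154 155 155 155 153 158 160 103 103 156]
 [121 119 124 122 122 125 123 122 121  92  95 119]
 [ 85  86  84  86  85  84  83  87  84  84  85  84]
 [ 84  82  85  85  83  84  82  86  83  84  83  84]]
```

Bay 3's wing top is at row ~181 in the side view, against 181.3 predicted for locked and 177 for out, so it is locked. Cover B is unmoved.

```bash
H="python3 -m handwheel"
$H '[[-0.45,-0.26,-0.1,0,0,0.25],[-0.45,-0.26,-0.1,0,0,0.5],[-0.45,-0.26,-0.1,0,0,0.75],[-0.45,-0.26,-0.1,0,0,0.99],[-0.45,-0.26,-0.1,0,0,0.99]]' 0
$H '[[-0.52,0,-0.1,0,0,0.25],[-0.52,0,-0.1,0,0,0.5],[-0.52,0,-0.1,0,0,0.75],[-0.52,0,-0.1,0,0,0.99],[-0.52,0,-0.1,0,0,0.99]]'
$H '[[-0.45,0.25,-0.1,0,0,0.25],[-0.45,0.25,-0.1,0,0,0.5],[-0.45,0.25,-0.1,0,0,0.75],[-0.45,0.25,-0.1,0,0,0.99],[-0.45,0.25,-0.1,0,0,0.99],[-0.45,0.25,-0.1,0,0,0.99],[-0.45,0.25,-0.1,0,0,0.99]]'
python3 - <<'E'
from h import *
im,c=snap('wrist','w9.png'); o=robot.get_obs(); print(o['tool_pos'],o['ee_rot'],o['width'])
v=im.max(2)
m=(v<38).astype('uint8'); m[240:]=0; m[:, :230]=0; m[:,330:]=0
n,l,s,ce=cv2.connectedComponentsWithStats(m)
for i in range(1,n):
    if s[i,4]>80:
        p=np.argwhere(l==i)[:,::-1]; b=np.array([ray(c,u,w,.045)[:2] for u,w in p]); mu=b.mean(0); w,V=np.linalg.eigh(np.cov((b-mu).T)); e=V[:,1]; print(s[i],mu.round(4),np.degrees(np.arctan(e[1]/e[0])).round(1),np.sqrt(12*w).round(4))
E
```

```text
time: 20.02
tool_pos: [0.5684, -0.289, 0.1611]
ee_rot: [-3.138, -0.001, 1.102]
wrist_force: [-0.3, -0.5, -0.6]
width: 0.047
finger_force: 0.0
time: 20.43
tool_pos: [0.5227, -0.3814, 0.1815]
ee_rot: [-3.138, 0.0, 0.587]
wrist_force: [0.3, 1.5, -1.2]
width: 0.0467
finger_force: 0.0
time: 21.02
tool_pos: [0.4773, -0.471, 0.2023]
ee_rot: [-3.139, 0.001, 0.078]
wrist_force: [0.6, 0.9, 0.5]
width: 0.0469
finger_force: 0.0
[ 0.47735322 -0.47109857  0.2025495 ] [-3.13992126e+00  6.63271261e-04  7.67904654e-02] 0.04710278993735257
[276 181  12  37 277] [ 0.4848 -0.4741] 4.9 [0.0124 0.0392]
```

View pics/w9.png

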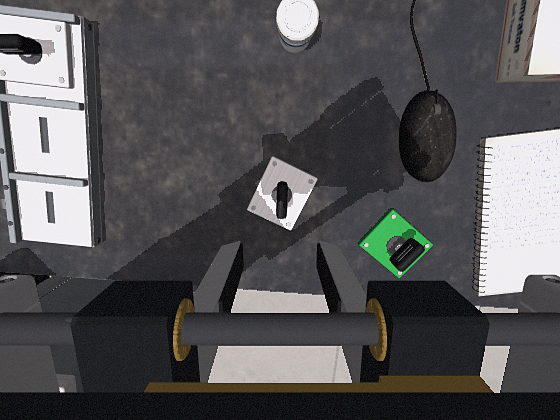

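Cover B's wing is at (282,198), tool-aligned. I'll grip it, turn it anticlockwise to the stop and lift.

```bash
H="python3 -m handwheel"
$H '[[0.02,0.02,0.6,0,0,0],[0.02,0.02,0.6,0,0,0],[0.02,0.02,0.6,0,0,0],[0.02,0.02,0.86,0,0,0],[0.02,0.02,0.86,0,0,0],[0.02,0.02,0.86,0,0,0],[0.02,0.02,0.86,0,0,0]]'
$H '[[0,0,0,0,0,0],[0,0,0,0,0,0],[0,0,0,0,0,0],[0,0,0,0,0,0],[0,0,0,0,0,0],[0,0,0,0,0,0],[0,0,0,0,0,0]]' 1
$H '[[0,0,0,0,0,-0.15],[0,0,0,0,0,-0.3],[0,0,0,0,0,-0.45],[0,0,0,0,0,-0.6],[0,0,0,0,0,-0.75],[0,0,0,0,0,-0.9],[0,0,0,0,0,-1],[0,0,0,0,0,-1]]'
$H '[[0,0,0,0,0,-0.15],[0,0,0,0,0,-0.3],[0,0,0,0,0,-0.45],[0,0,0,0,0,-0.6],[0,0,0,0,0,-0.75],[0,0,0,0,0,-0.9],[0,0,0,0,0,-1],[0,0,0,0,0,-1]]'
$H '[[0,0,0,0,0,-0.15],[0,0,0,0,0,-0.3],[0,0,0,0,0,-0.45],[0,0,0,0,0,-0.6],[0,0,0,0,0,-0.7],[0,0,0,0,0,-0.7]]'
$H '[[0,0,-0.1,0,0,0],[0,0,-0.2,0,0,0],[0,0,-0.3,0,0,0],[0,0,-0.4,0,0,0],[0,0,-0.5,0,0,0],[0,0,-0.5,0,0,0]]'
python3 - <<'E'
from h import *
im,c=snap('wrist','w10.png'); o=robot.get_obs(); print(o['tool_pos'],o['ee_rot'],o['wrist_force'],o['width'])
plan(.438,-.2,.13,178)
E
```

```text
time: 21.65
tool_pos: [0.4815, -0.4761, 0.0323]
ee_rot: [3.141, -0.0, 0.073]
wrist_force: [0.1, 0.3, 0.8]
width: 0.0469
finger_force: 0.0
time: 22.23
tool_pos: [0.4811, -0.4759, 0.0321]
ee_rot: [-3.141, -0.001, 0.071]
wrist_force: [0.1, 3.7, 3.5]
width: 0.0119
finger_force: 30.0
time: 22.9
tool_pos: [0.4811, -0.4759, 0.0319]
ee_rot: [-3.141, -0.001, 0.596]
wrist_force: [0.4, 3.1, 3.6]
width: 0.0118
finger_force: 30.0
time: 23.57
tool_pos: [0.4812, -0.476, 0.0318]
ee_rot: [3.141, -0.001, 1.118]
wrist_force: [0.1, 3.4, 4.4]
width: 0.0119
finger_force: 30.0
time: 24.07
tool_pos: [0.481, -0.4777, 0.0322]
ee_rot: [3.14, 0.003, 1.483]
wrist_force: [0.9, 0.2, 3.4]
width: 0.0119
finger_force: 30.0
time: 24.57
tool_pos: [0.4819, -0.4786, 0.1354]
ee_rot: [3.137, 0.006, 1.482]
wrist_force: [0.8, -1.3, -2.0]
width: 0.012
finger_force: 30.0
[ 0.48132127 -0.47790841  0.13298917] [3.13889224 0.00363573 1.48214731] [ 0.43308175  0.84669889 -3.72060542] 0.011730366449453739
[0.341, -0.085, 0.004, 0.0, 0.0, -0.776]
[0.347, 0.057, 0.004, 0.0, 0.0, -0.776]
[0.296, 0.189, 0.004, 0.0, 0.0, -0.776]
[0.197, 0.291, 0.004, 0.0, 0.0, -0.776]
```

View pics/w10.png

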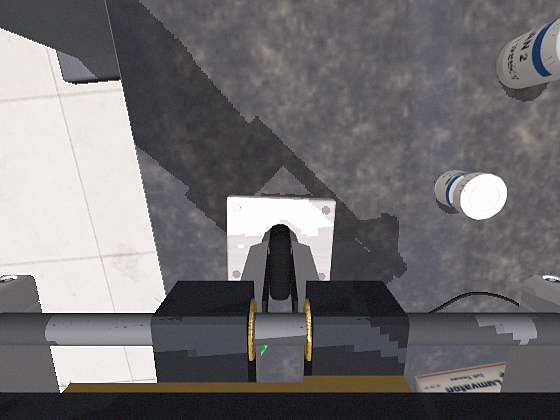

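Cover B is held with its plate square to the fingers. I'll carry it to bay 1.

```bash
H="python3 -m handwheel"
$H '[[0.07,-0.02,0,0,0,-0.2],[0.14,-0.04,0,0,0,-0.4],[0.21,-0.06,0,0,0,-0.6],[0.34,-0.085,0,0,0,-0.775],[0.34,-0.085,0,0,0,-0.775]]'
$H '[[0.07,0.01,0,0,0,-0.2],[0.14,0.02,0,0,0,-0.4],[0.21,0.04,0,0,0,-0.6],[0.35,0.055,0,0,0,-0.775],[0.35,0.055,0,0,0,-0.775]]'
$H '[[0.07,0.05,0,0,0,-0.2],[0.14,0.1,0,0,0,-0.4],[0.21,0.14,0,0,0,-0.6],[0.295,0.19,0,0,0,-0.775],[0.295,0.19,0,0,0,-0.775]]'
$H '[[0.05,0.07,0,0,0,-0.2],[0.1,0.14,0,0,0,-0.4],[0.15,0.21,0,0,0,-0.6],[0.195,0.29,0.01,0,0,-0.775],[0.195,0.29,0.01,0,0,-0.775],[0.195,0.29,0.01,0,0,-0.775]]'
python3 - <<'E'
from h import *
im,c=snap('wrist','w11.png'); o=robot.get_obs(); print(o['tool_pos'],o['ee_rot'],o['wrist_force'],o['width'])
plan(.439,-.198,.064,178)
E
```

```text
time: 25.03
tool_pos: [0.4682, -0.4021, 0.1276]
ee_rot: [-3.139, -0.009, 1.894]
wrist_force: [0.7, 0.7, -3.1]
width: 0.0119
finger_force: 30.0
time: 25.45
tool_pos: [0.4563, -0.3326, 0.1282]
ee_rot: [3.141, -0.008, 2.299]
wrist_force: [-0.4, 0.8, -3.2]
width: 0.0117
finger_force: 30.0
time: 25.87
tool_pos: [0.4462, -0.2651, 0.1293]
ee_rot: [3.14, -0.004, 2.704]
wrist_force: [-0.1, 0.4, -3.8]
width: 0.0119
finger_force: 30.0
time: 26.37
tool_pos: [0.4365, -0.1992, 0.1283]
ee_rot: [-3.141, -0.001, 3.105]
wrist_force: [-0.1, -0.6, -2.7]
width: 0.012
finger_force: 30.0
[ 0.43669886 -0.19979545  0.12861563] [-3.14082969e+00 -9.41439976e-04  3.10457321e+00] [ 0.15630884  0.01073227 -3.11873604] 0.011836712334516802
[-0.011, 0.009, 0.323, 0.0, 0.0, -0.004]
```

View pics/w11.png

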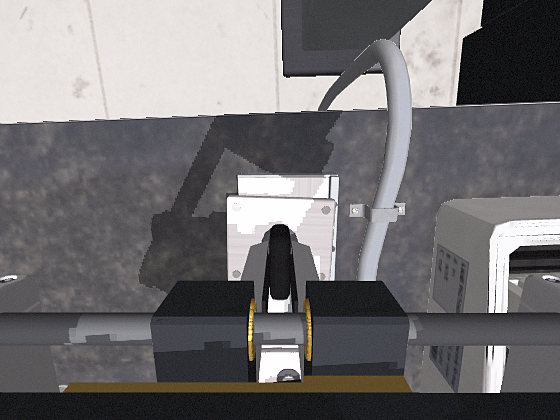

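```bash
H="python3 -m handwheel"
$H '[[-0.01,0.01,0.1,0,0,0],[-0.01,0.01,0.2,0,0,0],[-0.01,0.01,0.3,0,0,0],[-0.01,0.01,0.32,0,0,0],[-0.01,0.01,0.32,0,0,0]]'
$H '[[0,0,0.01,0,0,0],[0,0,0.02,0,0,0],[0,0,0.03,0,0,0],[0,0,0.035,0,0,0],[0,0,0.035,0,0,0],[0,0,0.035,0,0,0]]'
```

```text
time: 26.83
tool_pos: [0.4375, -0.1973, 0.0634]
ee_rot: [3.14, -0.004, 3.105]
wrist_force: [-0.2, 0.6, -2.9]
width: 0.0117
finger_force: 30.0
time: 27.33
tool_pos: [0.439, -0.1971, 0.0588]
ee_rot: [-3.141, 0.001, 3.108]
wrist_force: [0.0, 0.2, -1.9]
width: 0.0121
finger_force: 30.0
```

```bash
H="python3 -m handwheel"
$H '[[0,0,0.01,0,0,0],[0,0,0.01,0,0,0],[0,0,0.01,0,0,0]]'
$H '[[-0.01,0,0,0,0,0],[-0.02,0,0,0,0,0],[-0.03,0,0,0,0,0],[-0.04,0,0,0,0,0],[-0.045,0,0,0,0,0],[-0.045,0,0,0,0,0]]'
$H '[[0,0.01,0,0,0,0],[0,0.02,0,0,0,0],[0,0.03,0,0,0,0],[0,0.04,0,0,0,0],[0,0.045,0,0,0,0],[0,0.045,0,0,0,0]]'
```

```text
time: 27.58
tool_pos: [0.4389, -0.1969, 0.0565]
ee_rot: [3.142, 0.0, 3.108]
wrist_force: [0.3, -1.0, -1.9]
width: 0.0117
finger_force: 30.0
time: 28.08
tool_pos: [0.4464, -0.1979, 0.0565]
ee_rot: [-3.14, -0.004, 3.108]
wrist_force: [-5.1, -1.4, 0.8]
width: 0.0118
finger_force: 30.0
time: 28.58
tool_pos: [0.4466, -0.1905, 0.0566]
ee_rot: [-3.137, -0.004, 3.108]
wrist_force: [-5.6, -6.0, -1.1]
width: 0.0117
finger_force: 30.0
```

```bash
H="python3 -m handwheel"
$H '[[-0.005,0.005,0,0,0,0],[-0.005,0.01,0,0,0,0],[-0.005,0.01,0,0,0,0],[-0.005,0.01,0,0,0,0]]'
$H '[[0,0,0.02,0,0,0],[0,0,0.04,0,0,0],[0,0,0.06,0,0,0],[0,0,0.08,0,0,0],[0,0,0.09,0,0,0],[0,0,0.09,0,0,0],[0,0,0.09,0,0,0]]'
```

```text
time: 28.92
tool_pos: [0.4468, -0.1903, 0.0566]
ee_rot: [-3.133, -0.005, 3.107]
wrist_force: [-7.2, -8.8, -0.8]
width: 0.0117
finger_force: 30.0
time: 29.5
tool_pos: [0.447, -0.1904, 0.0413]
ee_rot: [-3.133, -0.005, 3.108]
wrist_force: [-12.0, -6.6, 12.3]
width: 0.0118
finger_force: 30.0
```

```bash
H="python3 -m handwheel"
$H '[[0.005,0,0.01,0,0,0],[0.005,0,0.015,0,0,0],[0.005,0,0.015,0,0,0]]'
$H '[[0,0,0,0,0,0.15],[0,0,0,0,0,0.3],[0,0,0,0,0,0.45],[0,0,0,0,0,0.6],[0,0,0,0,0,0.75],[0,0,0,0,0,0.9],[0,0,0,0,0,1],[0,0,0,0,0,1]]'
$H '[[0,0,0,0,0,0.15],[0,0,0,0,0,0.3],[0,0,0,0,0,0.45],[0,0,0,0,0,0.6],[0,0,0,0,0,0.75],[0,0,0,0,0,0.9],[0,0,0,0,0,1],[0,0,0,0,0,1]]'
$H '[[0,0,0,0,0,0.15],[0,0,0,0,0,0.3],[0,0,0,0,0,0.45],[0,0,0,0,0,0.6],[0,0,0,0,0,0.75],[0,0,0,0,0,0.8],[0,0,0,0,0,0.8]]'
python3 -c "
from h import *
o=robot.get_obs(); print(o['tool_pos'],o['ee_rot'],o['wrist_force'],o['wrist_torque'])"
```

```text
time: 29.75
tool_pos: [0.4475, -0.1905, 0.0411]
ee_rot: [-3.133, -0.001, 3.108]
wrist_force: [-14.2, -3.5, 22.6]
width: 0.0117
finger_force: 30.0
time: 30.42
tool_pos: [0.4473, -0.1909, 0.0411]
ee_rot: [-3.132, 0.004, 2.582]
wrist_force: [-15.0, -5.5, 23.0]
width: 0.012
finger_force: 30.0
time: 31.08
tool_pos: [0.447, -0.1912, 0.0411]
ee_rot: [-3.134, 0.008, 2.059]
wrist_force: [-14.6, -5.6, 23.6]
width: 0.0118
finger_force: 30.1
time: 31.67
tool_pos: [0.4467, -0.1911, 0.0411]
ee_rot: [-3.138, 0.01, 1.642]
wrist_force: [-14.9, -6.9, 23.3]
width: 0.0115
finger_force: 30.1
[ 0.44668414 -0.19114421  0.04106277] [-3.13757398  0.01027018  1.64150248] [-14.89793921  -6.91710265  23.34606193] [-1.29791584  3.3952032   0.186484  ]
```

At the stop. I'll ease off, release and check.

```bash
H="python3 -m handwheel"
$H '[[-0.01,-0.02,-0.01,0,0,0.03],[-0.01,-0.025,-0.03,0,0,0.03],[-0.01,-0.025,-0.045,0,0,0.03],[-0.01,-0.025,-0.045,0,0,0.03]]'
$H '[[0,0,0,0,0,0],[0,0,0,0,0,0],[0,0,0,0,0,0],[0,0,0,0,0,0],[0,0,-0.1,0,0,0],[0,0,-0.3,0,0,0],[0,0,-0.5,0,0,0],[0,0,-0.7,0,0,0],[0,0,-0.7,0,0,0]]' 0
$H '[[-0.5,0,-0.3,0,0,0],[-0.9,0,-0.3,0,0,0],[-0.9,0,-0.3,0,0,0],[-0.9,0,-0.3,0,0,0],[-0.9,0,-0.3,0,0,0],[-0.9,0,-0.3,0,0,0]]'
python3 - <<'E'
from h import *
o=robot.get_obs(); print(o['tool_pos'],o['ee_rot'],o['wrist_force'],o['width'])
ims,c=snap('side','s12.png'); cs=c
a=cv2.resize(ims[150:240,170:330,::-1],None,fx=4,fy=4,interpolation=cv2.INTER_CUBIC)
t,ct=snap('top','t12.png'); b=cv2.resize(t[170:300,150:350,::-1],(640,416),interpolation=cv2.INTER_CUBIC)
cv2.imwrite('pics/v12.png',cv2.resize(np.vstack([a,b]),None,fx=.76,fy=.76))
for q in ((.6186,-.196),(.4467,-.1905)): print(proj(cs,[*q,.071]).round(1),proj(cs,[*q,.081]).round(1))
g=ims.max(2)
for x0,x1 in ((268,292),(185,215)):
    p=np.argwhere(g[165:200,x0:x1]<45); print('dark top row',p[:,0].min()+165,'cols',p[:,1].min()+x0,p[:,1].max()+x0)
E
```

```text
time: 32.0
tool_pos: [0.4459, -0.1913, 0.0465]
ee_rot: [3.136, 0.007, 1.627]
wrist_force: [1.2, -5.0, 0.9]
width: 0.0117
finger_force: 30.1
time: 32.75
tool_pos: [0.4473, -0.1904, 0.1938]
ee_rot: [3.128, 0.008, 1.626]
wrist_force: [1.9, -1.2, 0.8]
width: 0.0471
finger_force: 0.0
time: 33.25
tool_pos: [0.4531, -0.373, 0.2442]
ee_rot: [3.141, 0.002, 1.621]
wrist_force: [-0.6, 0.3, -0.6]
width: 0.0471
finger_force: 0.0
[ 0.4530782  -0.37299758  0.24419734] [3.14142149e+00 1.79292334e-03 1.62139256e+00] [-0.57726573  0.26989363 -0.57098462] 0.04708542825021817
[279.  181.3] [278.9 177.1]
[204.8 181.9] [204.4 177.8]
dark top row 181 cols 278 282
dark top row 165 cols 185 191
```

View pics/v12.png

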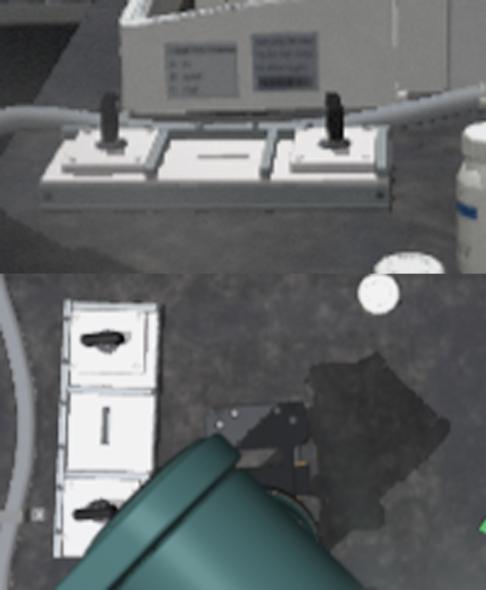

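Both wings stand across the frame at locked height (rows ~181), and both covers sit in their fence corners. There was no third cover in either starting view, so I'm handing in.

```bash
python3 -c "
from bench import robot
print(robot.close_job())"
```

```text
the job is handed in; nothing more can be done
None
```

I closed bays 1 and 3 with the two covers present and handed the job in. Both look flush and locked in the last pictures, and the jar, bottle and timer were never touched; no verdict was returned at hand-in.

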